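Close the air-sampler housing over its sample canister

ROBOT

A 6-joint arm with a two-finger parallel gripper is mounted at the origin on the work surface. World frame = base frame: x ahead of the robot, y to its left, z up, the work surface at z = 0. Lengths are in mm, angles in degrees, forces in N, time in s.
With the tool pointing down it reaches from about 350 to 850 mm from the base axis. Payload 8.1 kg.
Tool frame: the origin (TCP) lies between the finger pads; the fingertips stand 25 mm ahead of it and the grasp point (between the pads) lies 6 mm ahead of it; z points along the fingers, y is the direction in which the jaws open and shut (so a half turn about z gives the same grasp; the last joint's range is limited). The gripper opens to 93 mm and grips with 3 to 60 N. Pads are 15 mm wide; open, the fingers measure 128 mm over their backs; the gripper's body (75 mm by 188 mm) begins 65 mm behind the grasp point.
Start: joints at [67.472, 7.471, 85.268, -0, 87.261, -4.893], TCP at [181.756, 571.813, 210.235] pointing down, gripper open.
Joint ranges: [-169.43, 169.43], [-51.17, 129.36], [1.28, 143.12], [-76.62, 256.62], [0, 156.53], [-152.29, 152.29]. Speed limits (degrees/s): [136.94, 136.94, 159.86, 180, 180, 180].

INTERFACE

Orientations are given as [roll, pitch, yaw] about the fixed x, y, z axes, in that order (R = Rz(yaw) Ry(pitch) Rx(roll)).
In Python, from plant import get_obs, vision, arm gives the robot as it stands.
- The arm moves only by the tool step_arm, never from a script. Its argument "motion" is a list of rows, each a list of 3 entries, a list of its own where there are three numbers: the opening, from 0 (shut) to 1 (fully open), then the shift along the tool's x, y, z in m, then the turn, a rotation vector about the tool's x, y, z in degrees. A call has 1 to 5 rows; each row is the pose to reach, as a shift and turn from the pose measured when the call began, along the tool's axes at that moment; what a row does not reach only later rows make up. A row lasts 1/10 s, in which the tool goes at most 50 mm and 8.59 degrees, less where a joint would pass 70% of its speed; a pose out of reach is approached as far as the arm can. A call with a gripper value outside its range is refused whole. The fingers move at their own pace and stop on an object; "grip_force" is the grip in N (left out, the last holds). Time passes only in rows, so rows that repeat a pose let the fingers close. It gives the time, the measured TCP pose, the force and the opening at its end, in the units of the state.
- get_obs(): the state, without advancing time (a new reading comes with each control period).
- vision.read_camera(name): name is "side" or "top"; returns the picture (400x640x3 uint8, blue, green, red); there is no depth.
- vision.camera_params(name): a dict with "K" (3x3 intrinsics, pixels), "distortion" ([k1, k2, p1, p2, k3] as OpenCV has them; the pictures are not rectified), "world_from_camera" (4x4, takes a point from camera to world coordinates). Camera axes: x right, y down, z forward; pixel columns grow to the right and rows downward; lengths in mm; the calibration is good to about 2 mm. A picture is of the moment at which its call begins. camera_params takes no time and is no camera call.
- arm.job_done(): hands the job in, once; it reports no verdict.
The state is a dict: "t": time; "q": joint angles; "joint_velocities": joint speeds; "effort": joint torques, N m; "tcp_pos": TCP position; "tcp_rot": TCP orientation; "contact_force": force on the tool from outside, world axes, zero at the start; "torque": the same for the moment, N m; "grip_width": finger opening in mm.
Only numpy, scipy, OpenCV 4.12 (cv2) and the standard library are available. Lean on these libraries where they do the work, as an engineer would, in place of code of your own. Each camera call takes 0.05 s, during which the arm holds its last target.

TASK

The white sample canister is standing uncovered on the sampler's round base. Take the tall metal cover (not the low one) by the black grip bar on its top, lower it over the canister down onto the base with its two ears in the gaps between the two clips, then twist it clockwise, seen from above, until both ears are under the clips. Let go, leaving the cover flat on the base and the canister upright inside it.

Things in the scene. Friction and masses are not known exactly. Their poses are not given: they have to be found in the camera images.
- cover_grip (a point): Tall cover, a loose aluminium bell open below: 90 mm across, wall 4, 95 tall, 0.26 kg. Point: on its axis, in its black top grip bar, 117 mm above the rim. Bar 50 long (point x), 18 wide (y; grasp across), 95 to 135 mm above the rim. Two ears, 18 wide, 8 thick, stick out at the rim along +x and -x to 70 mm from the axis. z up; same after half a turn.
- base: Fixed grey disc, 190 mm across, top 12 mm above table. Origin: underside centre, z up. Clips at its rim on +x and -x: overhang from 57 mm out, 42 wide, 18 free below; post from 81 mm; a stop shuts the clockwise end (8 degrees past centre). Ears drop in 40 to 90 degrees anticlockwise of the clips (white marks at 60), then turn clockwise until cover x lies along base x. Seated grip point: 129 mm up.
- canister_mid (a point): Middle (half-way up) of the white sample canister, a loose closed plastic can 56 mm in diameter and 72 mm tall, standing upright at the centre of the base inside a 6 mm high locating ring of 72 mm outer diameter; its top is 84 mm above the table. z points up.
- low_cover_grip (a point): Grip point of the low cover, the wrong one: same shape, ears and grip bar, but only 55 mm tall without the bar, too low for the canister. The point is 77 mm above its rim, on its axis; x along the bar, z up. It and the tall cover both start upright on the table and may stand in either place.
Things that resemble listed ones, but are neither listed nor needed, are in the scene too. Leave any green look-alike of the part that bears canister_mid alone.

How it is judged:
By the outcome, as a careful person would: the job done as asked, in the order asked, and still so for the second after the job is handed in, with the robot touching nothing.
It also fails if it takes over 42 s, if anything falls off the work surface, if the arm or the gripper's body presses on something with over 40 N, if the wrist force passes 120 N, or if a joint passes its speed limit or range.

## Working session

There is one attempt and no reset: what is moved stays moved. The work goes in short steps, Python scripts to look and compute and a tool call to move; the robot and the scene stay as the last step left them, time stands still between calls to the robot, and variables do not carry over. Pictures are saved under pics/ and viewed, and the job is handed in when it is done.

Besides the shell and the picture viewer there is one more tool, called as name(argument=value, ...), one argument or row to a line, values as JSON. step_arm: Moves the arm, as the interface text tells. Its arguments: {"type":"object","properties":{"motion":{"type":"array","items":{"type":"array"}},"grip_force":{"type":"number"}},"required":["motion"]}

```bash
mkdir -p pics; ls
python3 - <<'E'
from plant import get_obs, vision, arm
import cv2
for n in ("top","side"):
    im=vision.read_camera(n); cv2.imwrite(f"pics/{n}0.png",im)
    p=vision.camera_params(n); print(n,p)
print(get_obs())
E
```

```text
pics
top {'K': array([[479.54493404,   0.        , 312.29944747],
       [  0.        , 479.54493404, 199.59816735],
       [  0.        ,   0.        ,   1.        ]]), 'distortion': array([-0.10637959,  0.        ,  0.        ,  0.        ,  0.        ]), 'world_from_camera': array([[-1.06882069e-02, -9.80163397e-01,  1.97902698e-01,
         2.90471931e+02],
       [-9.99836274e-01,  1.33655674e-02,  1.21978275e-02,
        -3.64162032e+00],
       [-1.46009458e-02, -1.97739923e-01, -9.80145772e-01,
         1.23212325e+03],
       [ 0.00000000e+00,  0.00000000e+00,  0.00000000e+00,
         1.00000000e+00]])}
side {'K': array([[388.88472101,   0.        , 323.63176305],
       [  0.        , 388.88472101, 199.42793181],
       [  0.        ,   0.        ,   1.        ]]), 'distortion': array([-0.0362903,  0.       ,  0.       ,  0.       ,  0.       ]), 'world_from_camera': array([[-9.87918369e-01, -8.93193107e-02,  1.26646582e-01,
         3.99042451e+02],
       [-1.54949543e-01,  5.84142736e-01, -7.96723229e-01,
         7.79923616e+02],
       [-2.81691113e-03, -8.06721343e-01, -5.90925326e-01,
         6.73938974e+02],
       [ 0.00000000e+00,  0.00000000e+00,  0.00000000e+00,
         1.00000000e+00]])}
{'t': 0.1, 'q': array([ 6.74725253e+01,  7.50908034e+00,  8.53227850e+01,  5.70531545e-04,
        8.72644582e+01, -4.89215742e+00]), 'joint_velocities': array([ 0.00119361, -0.10067579, -0.2153746 , -0.04335858,  0.09113718,
       -0.04245627]), 'effort': array([ 1.73035049e-03, -5.61341643e+01, -4.93095267e+01,  7.70716975e-02,
        2.90563493e-02, -3.75582965e-05]), 'tcp_pos': array([181.53212242, 571.310963  , 209.31256127]), 'tcp_rot': array([-1.79904076e+02, -8.78228064e-03,  1.62364648e+02]), 'contact_force': array([-0.13629607, -0.18415678,  1.68549608]), 'torque': array([-0.00609026, -0.0049102 ,  0.04725966]), 'grip_width': 92.93335704651044}
```

View pics/top0.png

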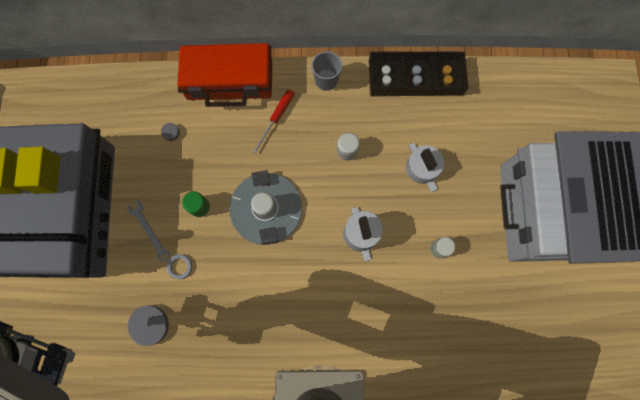

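View pics/side0.png

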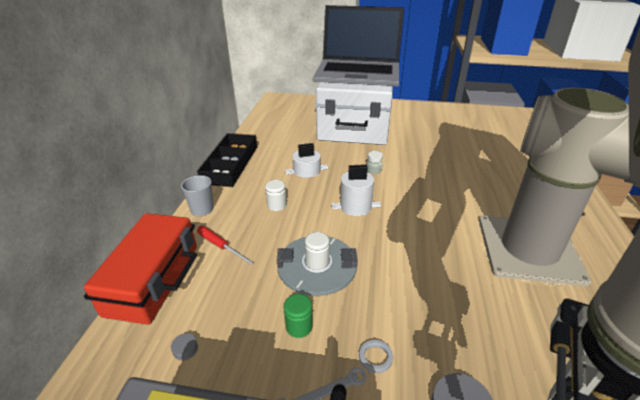

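Side view: the two covers are at side (307,163), which has a short body, and side (357,193), which has a tall body. In the top view they are at (425,165) and (363,230). The base with the canister is at top (265,207) and side (317,260), and the green can is left of it. I'll enlarge these to confirm.

Run:
```python
import cv2,numpy as np
s=cv2.imread("pics/side0.png");t=cv2.imread("pics/top0.png")
a=cv2.resize(s[130:300,260:400],None,fx=3.5,fy=3.5,interpolation=cv2.INTER_CUBIC)
cv2.imwrite("pics/sc.png",a)
cv2.imwrite("pics/tc1.png",cv2.resize(t[195:275,325:405],None,fx=7,fy=7,interpolation=cv2.INTER_CUBIC))
cv2.imwrite("pics/tc2.png",cv2.resize(t[160:255,215:315],None,fx=6,fy=6,interpolation=cv2.INTER_CUBIC))
```

```text
(no output)
```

View pics/sc.png

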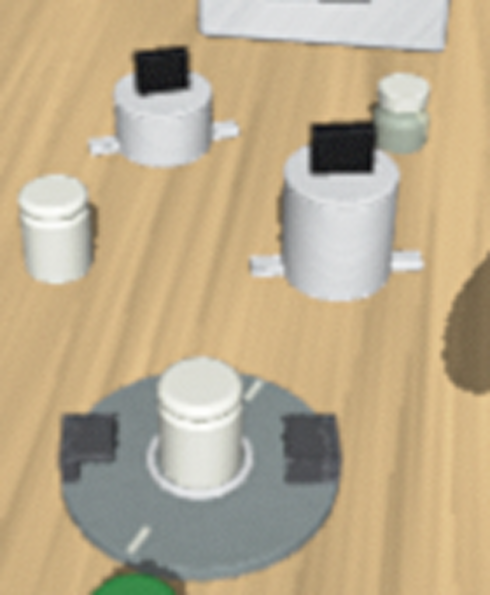

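View pics/tc1.png

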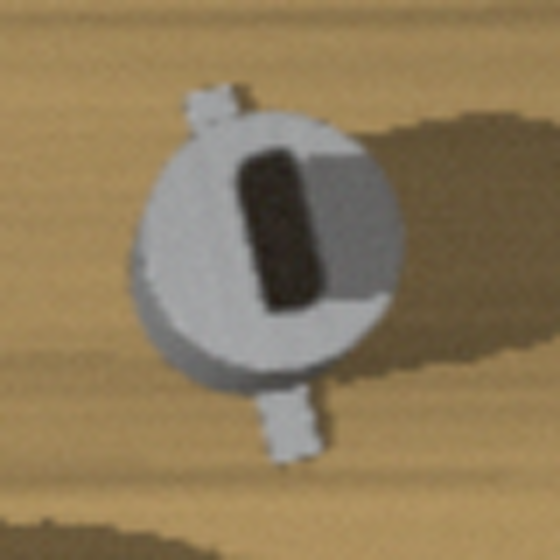

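View pics/tc2.png

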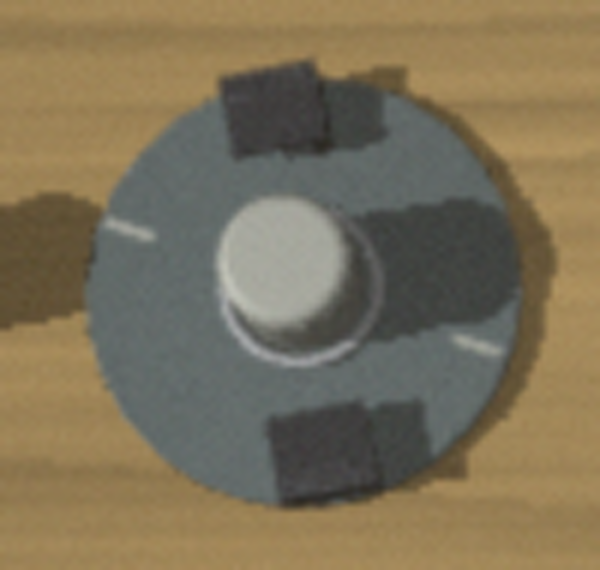

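The tall cover is the one at top (363,230) / side (357,193). Its body is clearly taller than wide, and the other is squat at side (307,163). The target is the canister inside the ring on the grey disc. Next I'll crop finer for keypoints.

Run:
```python
import cv2,numpy as np
s=cv2.imread("pics/side0.png")
def g(im,x0,y0,w,h,f,n):
    a=cv2.resize(im[y0:y0+h,x0:x0+w],None,fx=f,fy=f,interpolation=cv2.INTER_CUBIC)
    for i in range(0,w,10): cv2.line(a,(int((i+.5)*f),0),(int((i+.5)*f),6),(0,0,255),1);cv2.putText(a,str(x0+i),(int((i+.5)*f),16),0,.35,(0,0,255),1)
    for i in range(0,h,10): cv2.line(a,(0,int((i+.5)*f)),(6,int((i+.5)*f)),(0,0,255),1);cv2.putText(a,str(y0+i),(8,int((i+.5)*f)),0,.35,(0,0,255),1)
    cv2.imwrite(n,a)
g(s,325,160,65,60,10,"pics/s1.png")
g(s,270,225,95,75,8,"pics/s2.png")
```

```text
(no output)
```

View pics/s1.png

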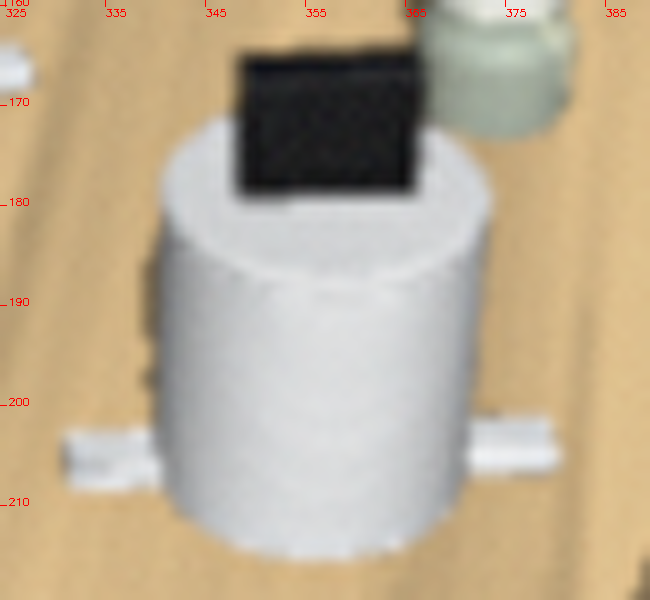

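View pics/s2.png

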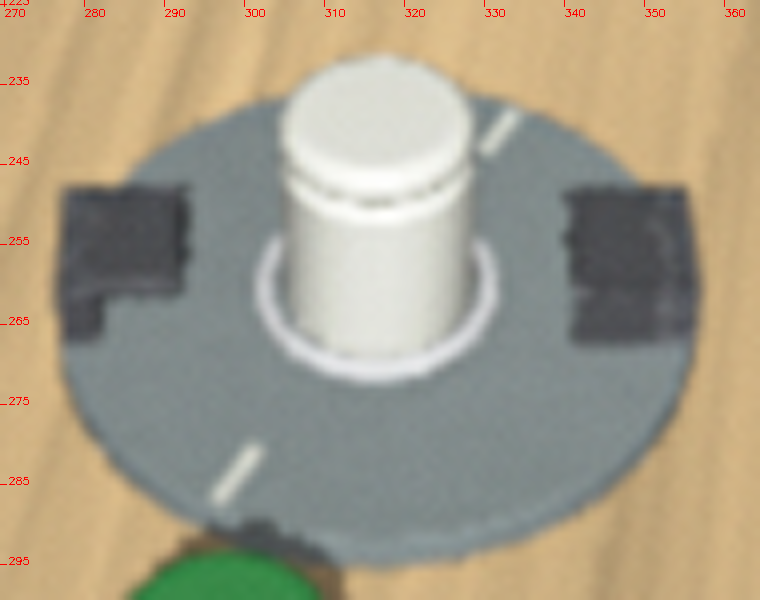

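```bash
cat > h.py <<'E'
import cv2,numpy as np
from plant import vision
P={n:vision.camera_params(n) for n in("top","side")}
def proj(n,X):
    p=P[n];T=np.linalg.inv(p["world_from_camera"])
    r,_=cv2.Rodrigues(T[:3,:3])
    return cv2.projectPoints(np.asarray(X,float).reshape(-1,1,3),r,T[:3,3].copy(),p["K"],p["distortion"])[0].reshape(-1,2)
def pose(v,L):
    c,s=np.cos(np.radians(v[3])),np.sin(np.radians(v[3]))
    L=np.atleast_2d(np.asarray(L,float))
    return L@np.array([[c,s,0],[-s,c,0],[0,0,1]])+np.array(v[:3])
def circ(r,z,n=90):
    a=np.linspace(0,2*np.pi,n+1);return np.c_[r*np.cos(a),r*np.sin(a),0*a+z]
def rect(x0,x1,y0,y1,z): return np.array([[x0,y0,z],[x1,y0,z],[x1,y1,z],[x0,y1,z],[x0,y0,z]])
def cover(): 
    return [circ(45,0),circ(45,95),rect(45,70,-9,9,8),rect(-70,-45,-9,9,8),rect(-25,25,-9,9,135),rect(-25,25,-9,9,95)]
def base():
    o=[circ(95,12),circ(95,0),circ(36,18)]
    for k in(1,-1):
        o+= [rect(57*k,95*k,-21,21,30)]
        for a in(60,):
            c,s=np.cos(np.radians(a)),np.sin(np.radians(a));o+=[np.array([[k*60*c,k*60*s,12],[k*90*c,k*90*s,12]])]
    return o
def draw(im,n,x0,y0,w,h,f,items,fn):
    a=cv2.resize(im[y0:y0+h,x0:x0+w],None,fx=f,fy=f,interpolation=cv2.INTER_CUBIC)
    for v,ls,col in items:
        for l in ls:
            q=(proj(n,pose(v,l))-[x0,y0]+.5)*f
            cv2.polylines(a,[q.astype(int)],False,col,1)
    cv2.imwrite(fn,a)
E
cat > fit.py <<'E'
from h import *
from scipy.optimize import least_squares
C=[("top",(70,0,8),(354.3,207.4)),("top",(-70,0,8),(365.7,260.6)),("top",(0,0,95),(363.7,229)),
("side",(70,0,8),(331.1,204.5)),("side",(-70,0,8),(379.7,203.3)),("side",(0,0,135),(357.2,165.9))]
def run(C,v0):
    f=lambda v:np.concatenate([proj(n,pose(v,L))[0]-m for n,L,m in C])
    r=least_squares(f,v0);print(np.round(r.x,1),np.round(r.fun,1));return r.x
vc=run(C,[400,-100,0,0])
m=75;c,s=m*np.cos(np.pi/3),m*np.sin(np.pi/3)
B=[("top",(c,s,12),(236.3,198)),("top",(-c,-s,12),(294.3,217.3)),("side",(c,s,12),(299.3,283.8)),("side",(-c,-s,12),(332.2,240.9))]
vb=run(B,[400,100,0,10])
if __name__=="__main__":
    t=cv2.imread("pics/top0.png");s_=cv2.imread("pics/side0.png")
    I=[(vc,cover(),(0,0,255)),(vb,base(),(0,255,255))]
    draw(t,"top",210,150,200,130,4,I,"pics/ot.png");draw(s_,"side",265,155,130,145,4,I,"pics/os.png")
E
python3 fit.py
```

```text
[ 447.8 -110.6   -0.7   10.6] [ 0.2 -0.4  0.3 -0.5 -0.4 -0.4  0.2  0.   0.5  0.3  0.8  0. ]
[5.182e+02 1.347e+02 4.000e-01 1.030e+01] [ 1.7  0.1 -2.2 -0.7  1.2 -1.5 -0.5  1.4]
```

```bash
ls pics
```

```text
os.png
ot.png
s1.png
s2.png
sc.png
side0.png
tc1.png
tc2.png
top0.png
```

View pics/ot.png

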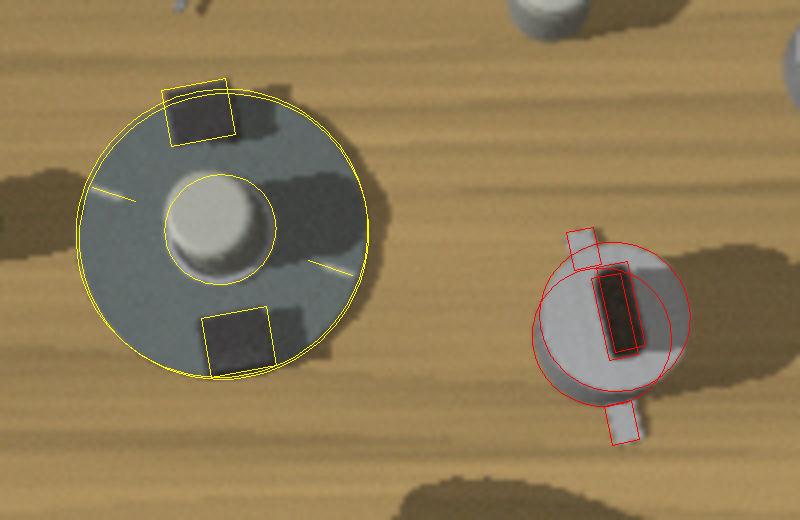

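View pics/os.png

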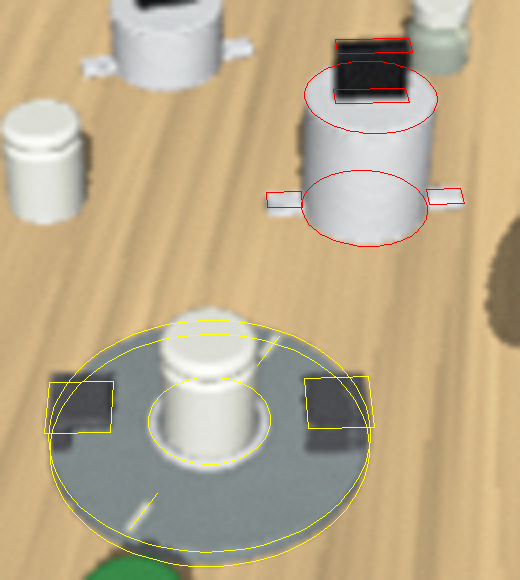

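```bash
cat > fit2.py <<'E'
from h import *
from scipy.optimize import least_squares
t=[("top",1,(236.3,198)),("top",-1,(294.3,217.3)),("side",1,(299.3,283.8)),("side",-1,(332.2,240.9))]
def f(v):
    m=v[4];c,s=m*np.cos(np.pi/3),m*np.sin(np.pi/3)
    return np.concatenate([proj(n,pose(v,(k*c,k*s,12)))[0]-p for n,k,p in t])
for cams in (("top","side"),("top",),("side",)):
    T=t; t=[x for x in t if x[0] in cams]
    g=(lambda v:np.r_[f(v),0]) if len(cams)==2 else (lambda v:np.r_[f(v),v[2]*10])
    r=least_squares(g,[518,135,0,10,80]);print(cams,np.round(r.x,1),np.round(r.fun,1)); t=T
    if len(cams)==2: v=r.x
from fit import vc
a=cv2.imread("pics/top0.png");s_=cv2.imread("pics/side0.png")
can=[circ(28,84-0),circ(36,18),circ(95,12)]+base()[3:]
I=[(v[:4],can,(0,255,255))]
draw(a,"top",215,155,110,110,5,I,"pics/ot2.png");draw(s_,"side",265,215,110,90,6,I,"pics/os2.png")
E
python3 fit2.py
```

```text
('top', 'side') [518.1 134.2   0.   10.7  80.2] [ 0.  -0.3 -0.  -0.3  0.2  0.1  0.3  0.   0. ]
('top',) [517.3 134.2  -0.   10.7  80.2] [ 0.  0.  0.  0. -0.]
('side',) [518.7 134.1   0.   10.7  80. ] [-0.  0.  0. -0.  0.]
[ 447.8 -110.6   -0.7   10.6] [ 0.2 -0.4  0.3 -0.5 -0.4 -0.4  0.2  0.   0.5  0.3  0.8  0. ]
[5.182e+02 1.347e+02 4.000e-01 1.030e+01] [ 1.7  0.1 -2.2 -0.7  1.2 -1.5 -0.5  1.4]
```

View pics/ot2.png

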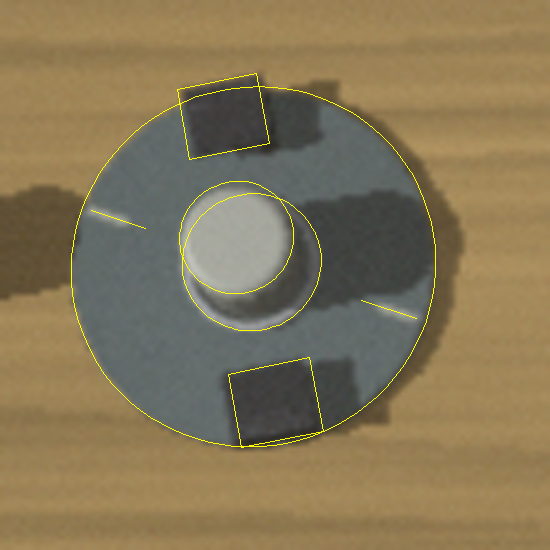

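View pics/os2.png

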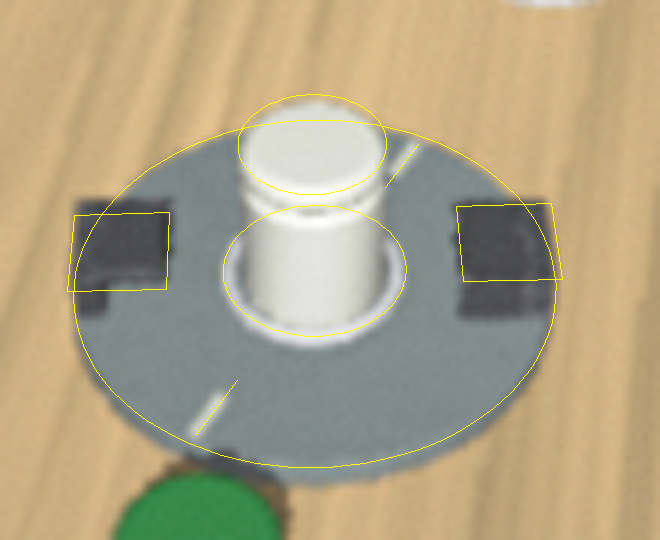

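Measured from both views:
- **Tall cover:** axis at (447.8, -110.6), rim z about 0, bar yaw about 10.6°.
- **Base:** centre at (518, 134), z about 0, yaw about 10.7°.

These agree with the sizes given, and each lies within reach (461 and 535 mm). I'll move above the cover now.

```bash
cat > go.py <<'E'
import sys,numpy as np
from scipy.spatial.transform import Rotation as R
from plant import get_obs
o=get_obs();x,y,z,yaw=map(float,sys.argv[1:5])
A=R.from_euler("xyz",o["tcp_rot"],degrees=True);B=R.from_euler("xyz",[180,0,yaw],degrees=True)
print("t",round(o["t"],2),"pos",np.round(o["tcp_pos"],1),"rot",np.round(o["tcp_rot"],1),"F",np.round(o["contact_force"],1),"w",round(o["grip_width"],1))
print("shift m",np.round(A.inv().apply(np.array([x,y,z])-o["tcp_pos"])/1000,4),"rotvec",np.round((A.inv()*B).as_rotvec(degrees=True),2),"q",np.round(o["q"],1))
E
python3 go.py 447.8 -110.6 240 10.6
```

```text
t 0.1 pos [181.5 571.3 209.3] rot [-179.9   -0.   162.4] F [-0.1 -0.2  1.7] w 92.9
shift m [-0.4603 -0.5692 -0.0298] rotvec [-4.0000e-02  1.2000e-01  1.5176e+02] q [67.5  7.5 85.3  0.  87.3 -4.9]
```

step_arm(
  motion=[
    [1,[-0.02,-0.02,-0.02],[0,0,6]],
    [1,[-0.045,-0.05,-0.04],[0,0,14]],
    [1,[-0.07,-0.08,-0.05],[0,0,22]],
    [1,[-0.095,-0.11,-0.05],[0,0,30]],
    [1,[-0.12,-0.14,-0.05],[0,0,38]],
  ],
)

```text
t: 0.6
tcp_pos: [253.9, 400.3, 259.6]
tcp_rot: [-179.9, 0.1, 124.1]
contact_force: [0.3, 0.2, 0.6]
grip_width: 92.9
```

```bash
python3 go.py 447.8 -110.6 240 10.6
```

```text
t 0.6 pos [253.9 400.3 259.6] rot [-1.799e+02  1.000e-01  1.241e+02] F [0.3 0.2 0.6] w 92.9
shift m [-0.5319 -0.1254  0.0202] rotvec [2.0000e-02 9.0000e-02 1.1346e+02] q [ 51.4 -13.2 100.1  -0.   93.1  17.4]
```

step_arm(
  motion=[
    [1,[-0.037,-0.009,0],[0,0,8]],
    [1,[-0.074,-0.018,0],[0,0,16]],
    [1,[-0.111,-0.027,0],[0,0,24]],
    [1,[-0.148,-0.036,0],[0,0,32]],
    [1,[-0.185,-0.045,0],[0,0,40]],
  ],
)

```text
t: 1.1
tcp_pos: [320.2, 220.3, 259.5]
tcp_rot: [-180.0, 0.1, 83.7]
contact_force: [1.2, -0.1, 1.6]
grip_width: 92.7
```

```bash
python3 go.py 447.8 -110.6 240 10.6
```

```text
t 1.1 pos [320.2 220.3 259.5] rot [-1.80e+02  1.00e-01  8.37e+01] F [ 1.2 -0.1  1.6] w 92.7
shift m [-0.315   0.1629  0.0199] rotvec [4.000e-02 8.000e-02 7.315e+01] q [ 2.700e+01 -2.760e+01  1.112e+02 -1.000e-01  9.640e+01  3.330e+01]
```

step_arm(
  motion=[
    [1,[-0.035,0.018,0],[0,0,8]],
    [1,[-0.07,0.036,0],[0,0,16]],
    [1,[-0.105,0.054,0],[0,0,24]],
    [1,[-0.14,0.072,0],[0,0,32]],
    [1,[-0.175,0.09,0],[0,0,40]],
  ],
)

```text
t: 1.6
tcp_pos: [390.7, 35.0, 259.5]
tcp_rot: [180.0, 0.1, 43.4]
contact_force: [0.2, 0.4, -0.5]
grip_width: 93.0
```

```bash
python3 go.py 447.8 -110.6 230 10.6
```

```text
t 1.6 pos [390.7  35.  259.5] rot [1.80e+02 1.00e-01 4.34e+01] F [ 0.2  0.4 -0.5] w 93.0
shift m [-0.0585  0.145   0.0297] rotvec [ 0.06  0.06 32.81] q [-2.300e+00 -2.700e+01  1.108e+02 -1.000e-01  9.620e+01  4.430e+01]
```

step_arm(
  motion=[
    [1,[-0.014,0.035,0.004],[0,0,8]],
    [1,[-0.027,0.068,0.01],[0,0,16]],
    [1,[-0.04,0.1,0.018],[0,0,23]],
    [1,[-0.051,0.127,0.025],[0,0,29]],
    [1,[-0.0585,0.145,0.0297],[0,0,32.8]],
  ],
)

```text
t: 2.1
tcp_pos: [447.7, -112.4, 228.9]
tcp_rot: [180.0, 0.1, 10.3]
contact_force: [-0.1, -0.4, -0.0]
grip_width: 92.8
```

```bash
python3 go.py 447.8 -110.6 125 10.6
python3 - <<'E'
from h import *
for n in("top","side"):
    cv2.imwrite(f"pics/{n}1.png",vision.read_camera(n))
t=cv2.imread("pics/top1.png");s=cv2.imread("pics/side1.png")
a=np.hstack([cv2.resize(t[150:290,290:430],(400,400)),cv2.resize(s[80:230,280:430],(400,400))]);cv2.imwrite("pics/v1.png",a)
E
```

```text
t 2.1 pos [ 447.7 -112.4  228.9] rot [1.80e+02 1.00e-01 1.03e+01] F [-0.1 -0.4 -0. ] w 92.8
shift m [ 0.0007 -0.0019  0.1039] rotvec [ 0.04  0.11 -0.32] q [-2.040e+01 -1.480e+01  1.047e+02 -1.000e-01  9.020e+01  5.930e+01]
```

View pics/v1.png

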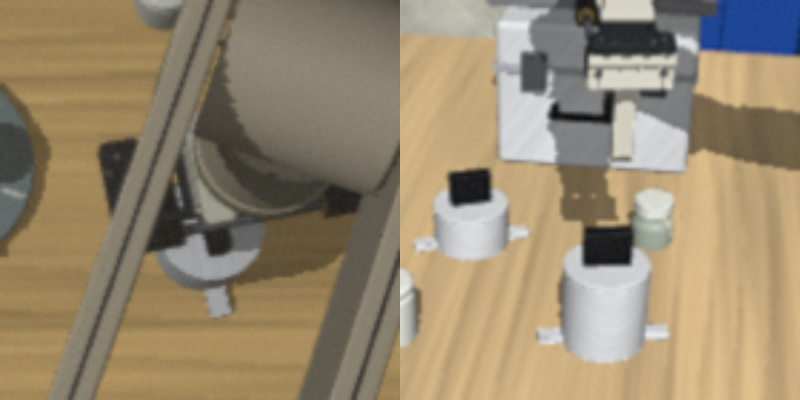

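The open gripper stands over the tall cover's bar. In the right panel the fingers are above the tall body, and the low cover stands clear on the left. I'll descend with the jaws across the bar.

step_arm(
  motion=[
    [1,[0.0007,-0.0019,0.02],[0,0,-0.3]],
    [1,[0.0007,-0.0019,0.045],[0,0,-0.3]],
    [1,[0.0007,-0.0019,0.07],[0,0,-0.3]],
    [1,[0.0007,-0.0019,0.09],[0,0,-0.3]],
    [1,[0.0007,-0.0019,0.1],[0,0,-0.3]],
  ],
)

```text
t: 2.7
tcp_pos: [446.0, -109.1, 126.5]
tcp_rot: [-179.9, 0.3, 10.8]
contact_force: [-0.6, 0.1, -0.0]
grip_width: 93.0
```

```bash
python3 go.py 447.8 -110.6 125 10.6
python3 - <<'E'
from h import *
for n in("top","side"):
    cv2.imwrite(f"pics/{n}2.png",vision.read_camera(n))
t=cv2.imread("pics/top2.png");s=cv2.imread("pics/side2.png")
a=np.hstack([cv2.resize(t[150:290,290:430],(400,400)),cv2.resize(s[110:230,300:420],(400,400))]);cv2.imwrite("pics/v2.png",a)
E
```

```text
t 2.7 pos [ 446.  -109.1  126.5] rot [-179.9    0.3   10.8] F [-0.6  0.1 -0. ] w 93.0
shift m [0.0015 0.0018 0.0015] rotvec [-0.08  0.32  0.19] q [-2.010e+01 -1.130e+01  1.125e+02 -1.000e-01  7.910e+01  5.910e+01]
```

View pics/v2.png

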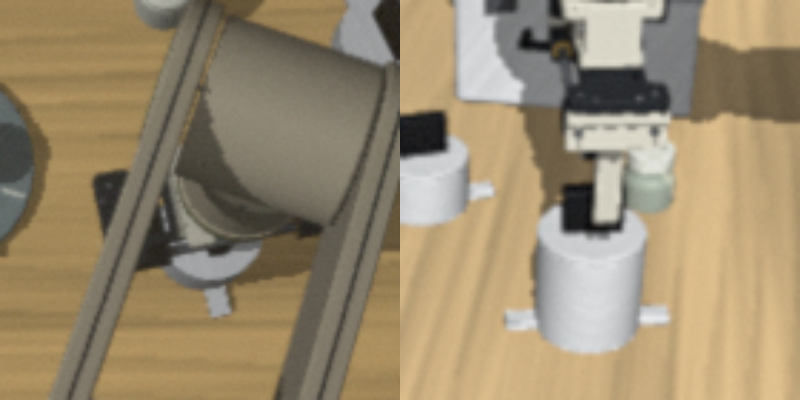

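Run:
```python
from h import *
from plant import get_obs
o=get_obs();p=o["tcp_pos"];a=np.radians(o["tcp_rot"][2])
for dx in(-7.5,0,7.5):
    q=p+np.array([-np.sin(a)*46,np.cos(a)*46,-20])+dx*np.array([np.cos(a),np.sin(a),0])
    q2=p+np.array([-np.sin(a)*64,np.cos(a)*64,-20])+dx*np.array([np.cos(a),np.sin(a),0])
    print([(np.round((proj("side",v)[0]-[300,110])*400/120,0)) for v in(q,q2)])
from fit import vc
print((proj("side",pose(vc,[[-25,9,135],[25,9,135],[0,9,97]]))-[300,110])*400/120)
```

```text
[array([209., 248.]), array([212., 261.])]
[array([199., 248.]), array([202., 261.])]
[array([190., 248.]), array([192., 261.])]
[ 447.8 -110.6   -0.7   10.6] [ 0.2 -0.4  0.3 -0.5 -0.4 -0.4  0.2  0.   0.5  0.3  0.8  0. ]
[5.182e+02 1.347e+02 4.000e-01 1.030e+01] [ 1.7  0.1 -2.2 -0.7  1.2 -1.5 -0.5  1.4]
[[225.72840375 191.7337543 ]
 [162.85798944 192.8147089 ]
 [191.99603709 232.35914995]]
```

Run:
```python
from h import *
from plant import get_obs
o=get_obs();p=o["tcp_pos"];a=np.radians(o["tcp_rot"][2])
x=np.array([np.cos(a),np.sin(a),0]);y=np.array([-np.sin(a),np.cos(a),0])
from fit import vc
s=cv2.imread("pics/side2.png")
I=[(vc,cover(),(0,0,255))]
f=[np.array([p+y*64+x*d+[0,0,h] for d,h in((-7.5,-25),(7.5,-25),(7.5,25),(-7.5,25),(-7.5,-25))])]
f+=[np.array([p+y*46+x*d+[0,0,h] for d,h in((-7.5,-25),(7.5,-25),(7.5,25),(-7.5,25),(-7.5,-25))])]
I.append(((0,0,0,0),f,(0,255,0)))
draw(s,"side",325,130,65,60,10,I,"pics/v3.png")
```

```text
[ 447.8 -110.6   -0.7   10.6] [ 0.2 -0.4  0.3 -0.5 -0.4 -0.4  0.2  0.   0.5  0.3  0.8  0. ]
[5.182e+02 1.347e+02 4.000e-01 1.030e+01] [ 1.7  0.1 -2.2 -0.7  1.2 -1.5 -0.5  1.4]
```

View pics/v3.png

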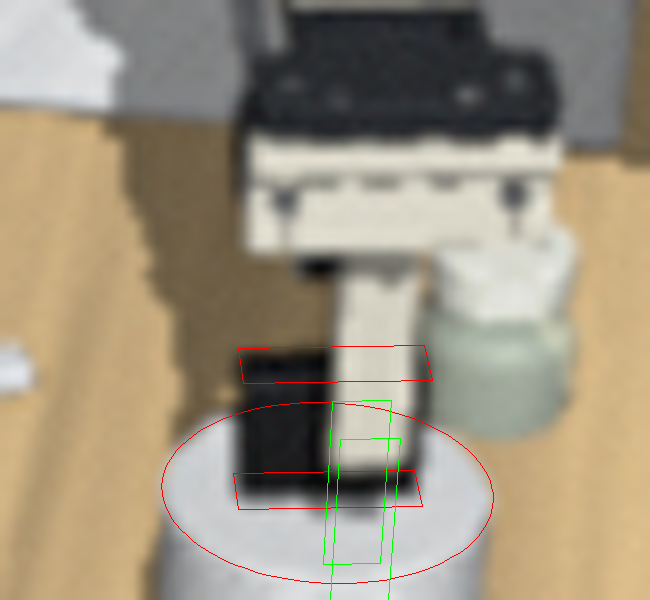

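Run:
```python
from h import *
p=np.array([447.7,-112.4,228.9]);a=np.radians(10.3)
x=np.array([np.cos(a),np.sin(a),0]);y=np.array([-np.sin(a),np.cos(a),0])
s=cv2.imread("pics/side1.png")
f=[np.array([p+y*k+x*d+[0,0,h] for d,h in((-7.5,-25),(7.5,-25),(7.5,25),(-7.5,25),(-7.5,-25))]) for k in(64,46,-46)]
b=[np.array([p+y*k+x*d+[0,0,59] for k,d in((94,37.5),(-94,37.5),(-94,-37.5),(94,-37.5),(94,37.5))])]
draw(s,"side",320,60,75,75,8,[((0,0,0,0),f+b,(0,255,0))],"pics/v4.png")
```

```text
(no output)
```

View pics/v4.png

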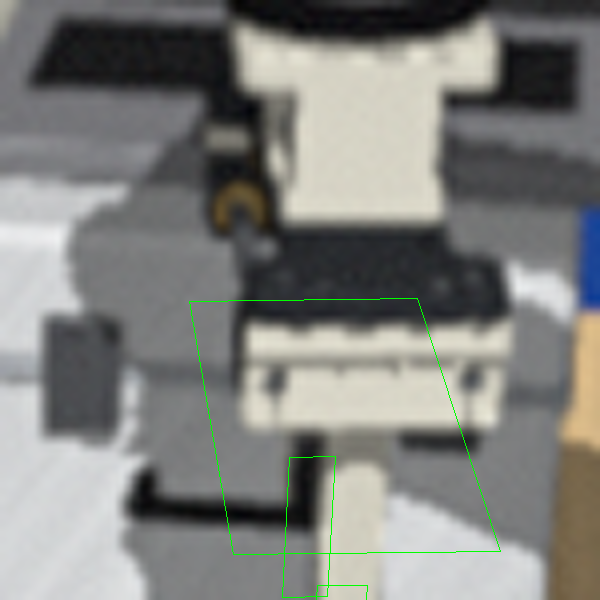

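Run:
```python
from h import *
p=np.array([447.7,-112.4,228.9]);a=np.radians(10.3)
x=np.array([np.cos(a),np.sin(a),0]);y=np.array([-np.sin(a),np.cos(a),0])
s=cv2.imread("pics/side1.png")
f=[np.array([p+y*k+x*d+[0,0,h] for d,h in((-7.5,-25),(7.5,-25),(7.5,25),(-7.5,25),(-7.5,-25))]) for k in(64,46,-46)]
draw(s,"side",330,80,60,90,6,[((0,0,0,0),f,(0,255,0))],"pics/v5.png")
t=cv2.imread("pics/top2.png")
cv2.imwrite("pics/v6.png",cv2.resize(t[180:290,300:430],None,fx=6,fy=6,interpolation=cv2.INTER_CUBIC))
```

```text
(no output)
```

View pics/v5.png

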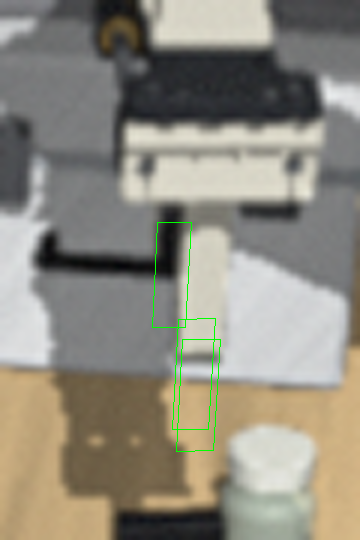

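View pics/v6.png

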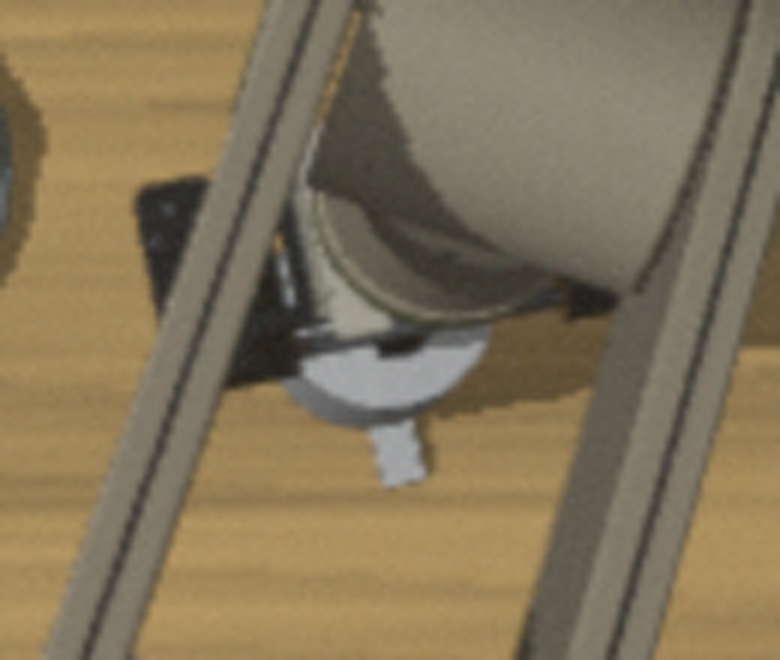

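Run:
```python
from h import *
p=np.array([446,-109.1,126.5]);a=np.radians(10.8)
x=np.array([np.cos(a),np.sin(a),0]);y=np.array([-np.sin(a),np.cos(a),0])
def box(h): return np.array([p+y*k+x*d+[0,0,h] for k,d in((94,37.5),(-94,37.5),(-94,-37.5),(94,-37.5),(94,37.5))])
t=cv2.imread("pics/top2.png")
draw(t,"top",300,180,130,110,6,[((0,0,0,0),[box(59)],(0,255,0)),((0,0,0,0),[box(99)],(0,0,255))],"pics/v7.png")
s=cv2.imread("pics/side2.png")
draw(s,"side",300,90,120,110,6,[((0,0,0,0),[box(59)],(0,255,0)),((0,0,0,0),[box(99)],(0,0,255))],"pics/v8.png")
```

```text
(no output)
```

View pics/v7.png

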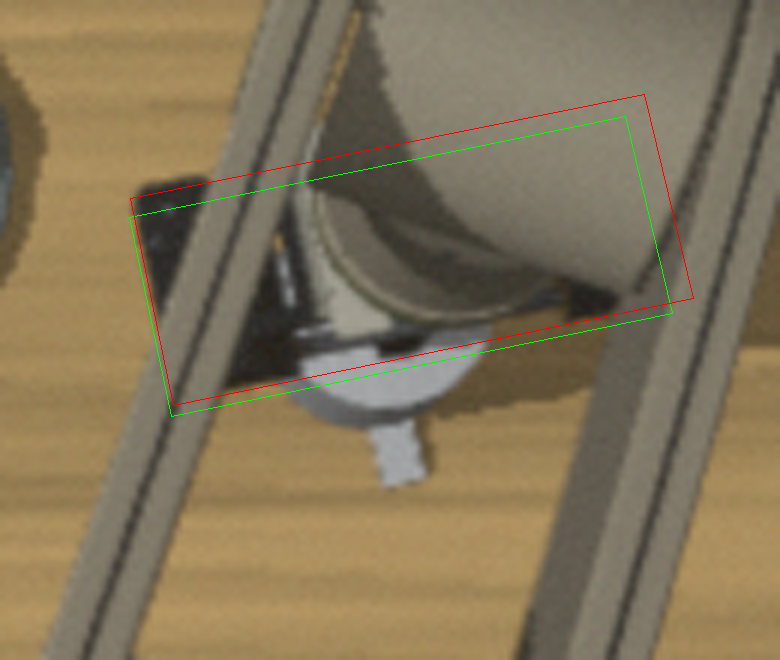

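View pics/v8.png

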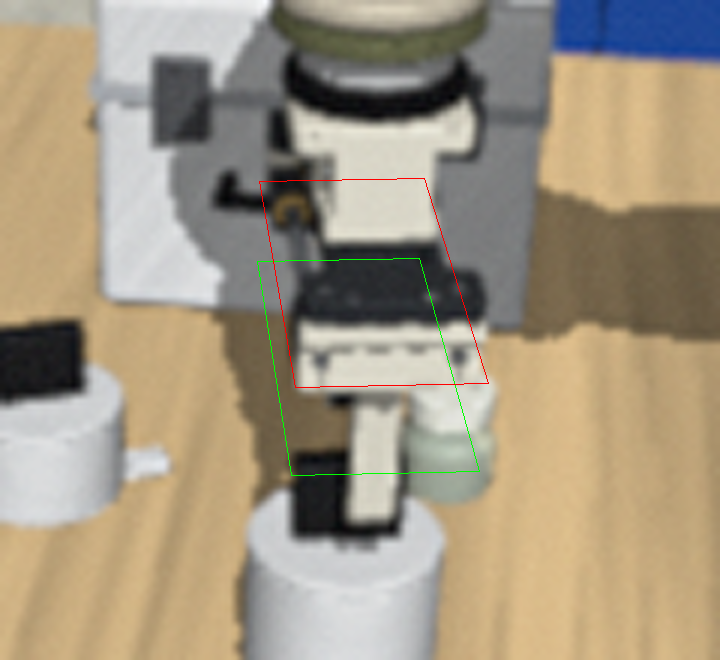

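The gripper body's outline agrees sideways with the reported TCP, to within about 1 mm in the side view. Its drawn height differs from the text's outline. I'll close gently with a small centring correction and check the width, which should be 18.

step_arm(
  motion=[
    [1,[0.0015,0.0018,0.001],[0,0,0]],
    [0.3,[0.0015,0.0018,0.001],[0,0.2,0]],
    [0,[0.0015,0.0018,0.001],[0,0.2,0]],
    [0,[0.0015,0.0018,0.001],[0,0.2,0]],
    [0,[0.0015,0.0018,0.001],[0,0.2,0]],
  ],
  grip_force=30,
)

```text
t: 3.3
tcp_pos: [448.3, -111.0, 126.6]
tcp_rot: [-179.9, 0.1, 10.8]
contact_force: [-0.5, 0.6, 0.1]
grip_width: 65.6
```

step_arm(
  motion=[
    [0,[0,0,0],[0,0,0]],
    [0,[0,0,0],[0,0,0]],
    [0,[0,0,0],[0,0,0]],
    [0,[0,0,0],[0,0,0]],
  ],
)

```text
t: 3.7
tcp_pos: [448.3, -111.0, 126.6]
tcp_rot: [-179.9, 0.1, 10.8]
contact_force: [-0.4, 0.1, -0.4]
grip_width: 33.5
```

```bash
python3 go.py 447.8 -110.6 125 10.6
python3 - <<'E'
from h import *
cv2.imwrite("pics/side3.png",vision.read_camera("side"))
s=cv2.imread("pics/side3.png")
draw(s,"side",300,110,100,110,6,[],"pics/v9.png")
E
```

```text
t 3.7 pos [ 448.3 -111.   126.6] rot [-1.799e+02  1.000e-01  1.080e+01] F [-0.4  0.1 -0.4] w 33.5
shift m [-0.0004 -0.0005  0.0016] rotvec [-0.06  0.08  0.16] q [-20.3 -11.1 112.3   0.   78.9  59. ]
```

View pics/v9.png

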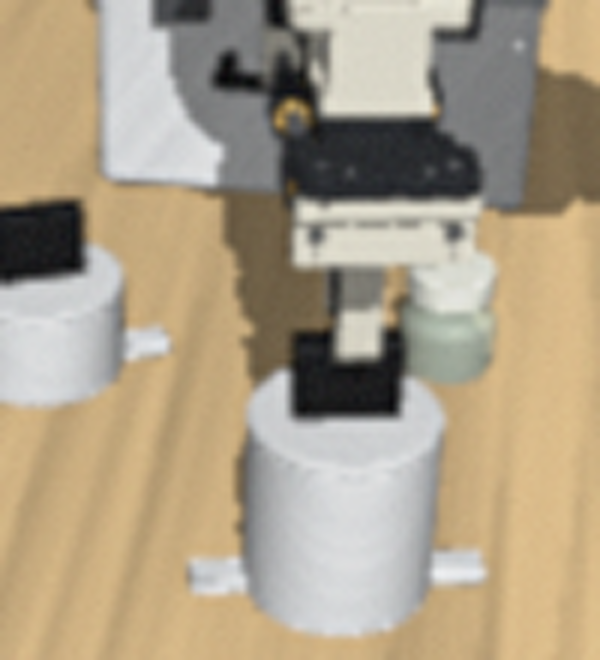

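step_arm(
  motion=[
    [0,[0,0,0],[0,0,0]],
    [0,[0,0,0],[0,0,0]],
    [0,[0,0,0],[0,0,0]],
    [0,[0,0,0],[0,0,0]],
    [0,[0,0,0],[0,0,0]],
  ],
)

```text
t: 4.25
tcp_pos: [448.5, -111.1, 126.9]
tcp_rot: [-180.0, 0.1, 10.8]
contact_force: [0.3, -0.6, 2.9]
grip_width: 0.1
```

```bash
python3 go.py 447.8 -110.6 125 10.6
python3 - <<'E'
from h import *
cv2.imwrite("pics/side4.png",vision.read_camera("side"))
s=cv2.imread("pics/side4.png")
draw(s,"side",320,130,65,65,10,[],"pics/v10.png")
E
```

```text
t 4.25 pos [ 448.5 -111.1  126.9] rot [-1.80e+02  1.00e-01  1.08e+01] F [ 0.3 -0.6  2.9] w 0.1
shift m [-0.0006 -0.0006  0.0019] rotvec [-0.04  0.06  0.15] q [-20.3 -11.2 112.3   0.   78.9  59. ]
```

View pics/v10.png

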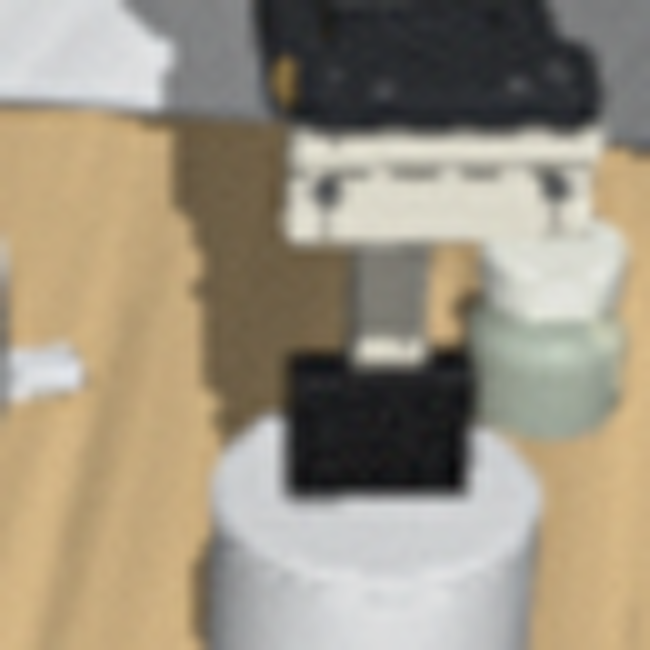

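The jaws shut to 0 above the bar, so the gripper really stands about 40 mm higher than the reported TCP implies. Both earlier outlines showed the same. I'll quantify it now from the shut fingertip and the body.

Run:
```python
from h import *
from plant import get_obs
from scipy.optimize import least_squares
cv2.imwrite("pics/top4.png",vision.read_camera("top"))
o=get_obs();p=o["tcp_pos"];a=np.radians(o["tcp_rot"][2])
x=np.array([np.cos(a),np.sin(a),0]);y=np.array([-np.sin(a),np.cos(a),0])
s=cv2.imread("pics/side4.png");t=cv2.imread("pics/top4.png")
def box(h): return np.array([p+y*k+x*d+[0,0,h] for k,d in((94,37.5),(-94,37.5),(-94,-37.5),(94,-37.5),(94,37.5))])
def tip(h): return np.array([p+y*k+x*d+[0,0,h] for k,d in((17.5,7.5),(-17.5,7.5),(-17.5,-7.5),(17.5,-7.5),(17.5,7.5))])
I=[((0,0,0,0),[box(59),tip(-25)],(0,255,0)),((0,0,0,0),[box(99),tip(15)],(0,0,255))]
draw(s,"side",320,110,75,75,8,I,"pics/v11.png");draw(t,"top",300,180,130,100,6,I,"pics/v12.png")
```

```text
(no output)
```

View pics/v11.png

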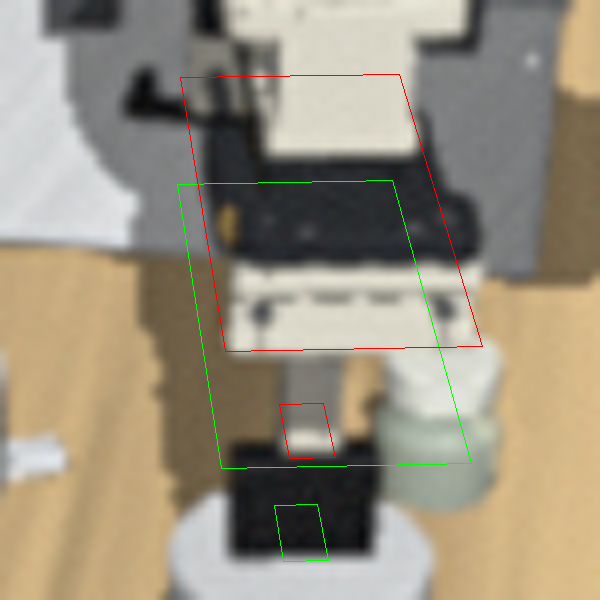

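View pics/v12.png

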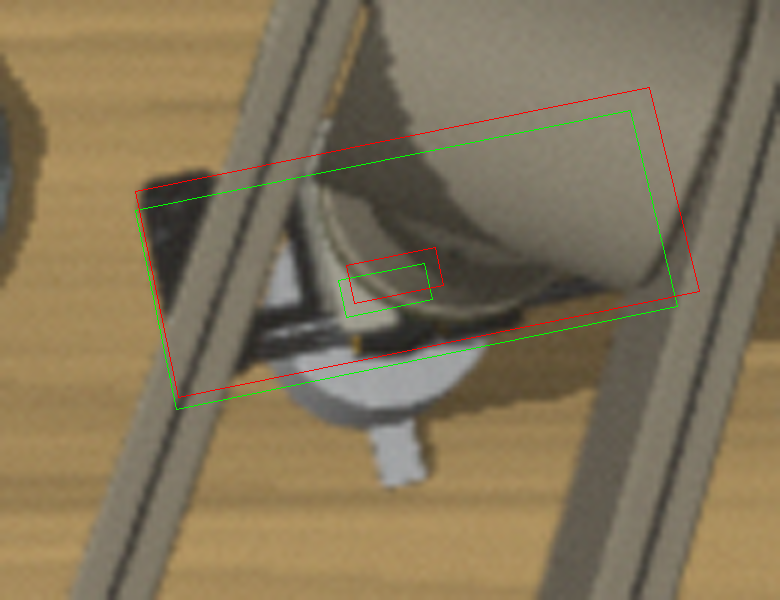

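With a 40 mm lift the outlines fit in both views (fingertips at about z 140, above the 135 bar top). Sideways they agree. I'll open again and go down about 39 mm more.

step_arm(
  motion=[
    [0.6,[0,0,-0.004],[0,0,0]],
    [0.6,[0,0,-0.004],[0,0,0]],
    [0.6,[0,0,-0.004],[0,0,0]],
    [0.6,[0,0,-0.004],[0,0,0]],
    [0.6,[0,0,-0.004],[0,0,0]],
  ],
)

```text
t: 4.85
tcp_pos: [448.3, -111.0, 130.6]
tcp_rot: [-179.9, 0.1, 10.8]
contact_force: [0.1, 0.3, 0.2]
grip_width: 36.1
```

step_arm(
  motion=[
    [0.6,[0,0,0],[0,0,0]],
    [0.6,[0,0,0],[0,0,0]],
    [0.6,[0,0,0],[0,0,0]],
  ],
)

```text
t: 5.15
tcp_pos: [448.3, -111.0, 130.6]
tcp_rot: [-179.9, 0.1, 10.8]
contact_force: [-0.5, 0.6, 0.2]
grip_width: 54.9
```

```bash
python3 go.py 447.8 -110.6 87 10.7
```

```text
t 5.15 pos [ 448.3 -111.   130.6] rot [-1.799e+02  1.000e-01  1.080e+01] F [-0.5  0.6  0.2] w 54.9
shift m [-0.0004 -0.0005  0.0436] rotvec [-0.05  0.08  0.06] q [-20.3 -11.3 112.1   0.   79.4  59. ]
```

step_arm(
  motion=[
    [0.6,[-0.0004,-0.0005,0.01],[0,0,0]],
    [0.6,[-0.0004,-0.0005,0.02],[0,0,0]],
    [0.6,[-0.0004,-0.0005,0.029],[0,0,0]],
    [0.6,[-0.0004,-0.0005,0.035],[0,0,0]],
    [0.6,[-0.0004,-0.0005,0.04],[0,0,0]],
  ],
)

```text
t: 5.65
tcp_pos: [447.3, -110.4, 89.5]
tcp_rot: [-179.9, 0.1, 10.8]
contact_force: [-0.8, 0.4, 1.3]
grip_width: 56.0
```

```bash
python3 go.py 447.8 -110.6 87 10.7
python3 - <<'E'
from h import *
cv2.imwrite("pics/side5.png",vision.read_camera("side"))
s=cv2.imread("pics/side5.png")
draw(s,"side",320,130,65,65,10,[],"pics/v13.png")
E
```

```text
t 5.65 pos [ 447.3 -110.4   89.5] rot [-1.799e+02  1.000e-01  1.080e+01] F [-0.8  0.4  1.3] w 56.0
shift m [0.0005 0.0003 0.0025] rotvec [-0.09  0.14  0.06] q [-20.3  -9.  114.5   0.   74.7  59. ]
```

View pics/v13.png

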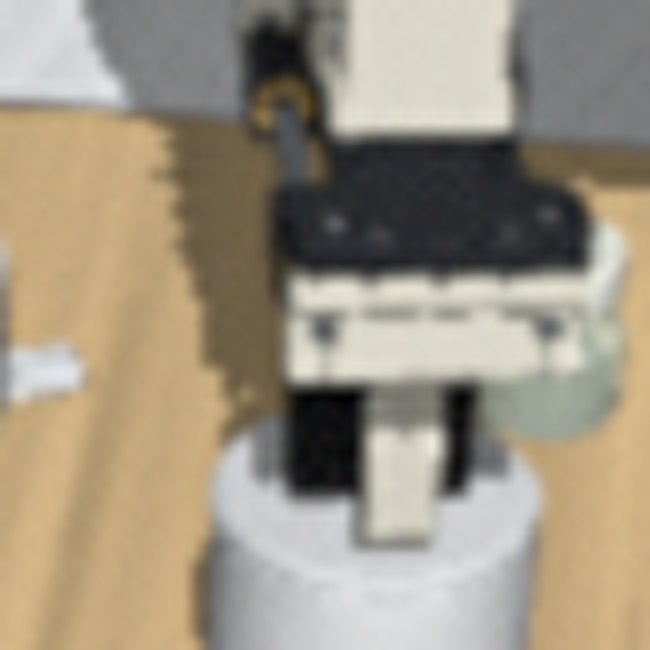

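The fingers now straddle the bar with the tips just above the lid, so I'll close.

step_arm(
  motion=[
    [0,[0.0005,0.0003,0.001],[0,0,0]],
    [0,[0.0005,0.0003,0.001],[0,0,0]],
    [0,[0.0005,0.0003,0.001],[0,0,0]],
    [0,[0.0005,0.0003,0.001],[0,0,0]],
    [0,[0.0005,0.0003,0.001],[0,0,0]],
  ],
  grip_force=40,
)

```text
t: 6.2
tcp_pos: [447.8, -110.6, 88.3]
tcp_rot: [-179.9, 0.1, 10.8]
contact_force: [0.0, -2.2, 1.4]
grip_width: 20.5
```

step_arm(
  motion=[
    [0,[0,0,0],[0,0,0]],
    [0,[0,0,0],[0,0,0]],
    [0,[0,0,0],[0,0,0]],
  ],
)

```text
t: 6.5
tcp_pos: [447.5, -110.5, 88.0]
tcp_rot: [-179.9, 0.2, 10.8]
contact_force: [-0.7, -0.8, -2.8]
grip_width: 18.3
```

Width is 18.3, so the bar is held. Lifting.

step_arm(
  motion=[
    [0,[0,0,-0.008],[0,0,0]],
    [0,[0,0,-0.025],[0,0,0]],
    [0,[0,0,-0.05],[0,0,0]],
    [0,[0,0,-0.075],[0,0,0]],
    [0,[0,0,-0.1],[0,0,0]],
  ],
)

```text
t: 7.0
tcp_pos: [447.7, -110.5, 189.5]
tcp_rot: [-179.9, 0.2, 10.8]
contact_force: [0.4, -0.7, -2.7]
grip_width: 17.8
```

step_arm(
  motion=[
    [0,[0,0,-0.018],[0,0,0]],
    [0,[0,0,-0.025],[0,0,0]],
    [0,[0,0,-0.025],[0,0,0]],
  ],
)

```text
t: 7.3
tcp_pos: [448.4, -110.8, 215.7]
tcp_rot: [-180.0, 0.1, 10.8]
contact_force: [0.1, -0.3, -2.6]
grip_width: 17.7
```

```bash
python3 go.py 518 134.2 215 70.7
python3 - <<'E'
from h import *
cv2.imwrite("pics/side6.png",vision.read_camera("side"))
s=cv2.imread("pics/side6.png")
draw(s,"side",270,60,130,180,3,[],"pics/v14.png")
E
```

```text
t 7.3 pos [ 448.4 -110.8  215.7] rot [-1.80e+02  1.00e-01  1.08e+01] F [ 0.1 -0.3 -2.6] w 17.7
shift m [ 0.1141 -0.2277  0.0007] rotvec [-6.000e-02  3.000e-02 -5.994e+01] q [-20.2 -14.5 105.8   0.   88.8  59. ]
```

View pics/v14.png

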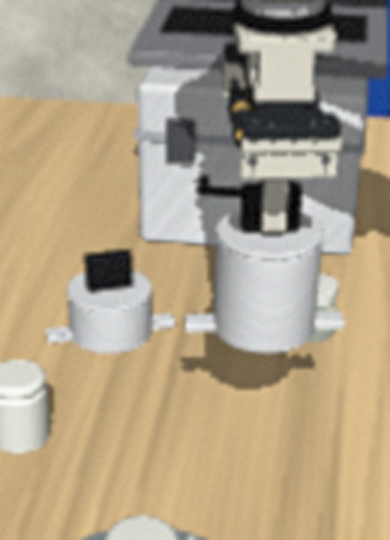

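The tall cover hangs level from the gripper, and the -2.6 N reading matches its weight. Next I carry it over the base, turning 60° anticlockwise.

step_arm(
  motion=[
    [0,[0.006,-0.012,0],[0,0,-3]],
    [0,[0.016,-0.032,0],[0,0,-8]],
    [0,[0.028,-0.055,0],[0,0,-14]],
    [0,[0.04,-0.08,0],[0,0,-20]],
    [0,[0.052,-0.104,0],[0,0,-26]],
  ],
)

```text
t: 7.85
tcp_pos: [478.8, 3.3, 212.7]
tcp_rot: [-179.7, 0.2, 37.1]
contact_force: [0.2, -0.5, -3.0]
grip_width: 17.9
```

```bash
python3 go.py 518 134.2 215 70.7
```

```text
t 7.85 pos [478.8   3.3 212.7] rot [-179.7    0.2   37.1] F [ 0.2 -0.5 -3. ] w 17.9
shift m [ 0.1103 -0.0807 -0.0023] rotvec [ -0.32   0.1  -33.56] q [-5.800e+00 -1.140e+01  1.034e+02  1.000e-01  8.830e+01  4.710e+01]
```

step_arm(
  motion=[
    [0,[0.022,-0.016,-0.002],[0,0,-7]],
    [0,[0.044,-0.032,-0.002],[0,0,-14]],
    [0,[0.066,-0.048,-0.002],[0,0,-21]],
    [0,[0.085,-0.063,-0.002],[0,0,-27]],
    [0,[0.1,-0.073,-0.002],[0,0,-31]],
  ],
)

```text
t: 8.35
tcp_pos: [513.5, 124.3, 212.9]
tcp_rot: [-179.5, 0.1, 68.6]
contact_force: [-0.7, -0.3, -2.8]
grip_width: 17.8
```

```bash
python3 go.py 518 134.2 215 70.7
```

```text
t 8.35 pos [513.5 124.3 212.9] rot [-1.795e+02  1.000e-01  6.860e+01] F [-0.7 -0.3 -2.8] w 17.8
shift m [ 0.0109  0.0006 -0.0021] rotvec [-0.49  0.05 -2.12] q [ 7.9 -3.3 96.   0.2 87.7 29.3]
```

step_arm(
  motion=[
    [0,[0.007,0.0004,0],[-0.3,0,-1.5]],
    [0,[0.0109,0.0006,0.004],[-0.5,0,-2.1]],
    [0,[0.0109,0.0006,0.008],[-0.5,0,-2.1]],
    [0,[0.0109,0.0006,0.008],[-0.5,0,-2.1]],
  ],
)

```text
t: 8.75
tcp_pos: [517.1, 133.6, 203.5]
tcp_rot: [-179.9, 0.1, 70.6]
contact_force: [-0.6, 0.1, -3.4]
grip_width: 17.6
```

```bash
python3 go.py 518 134.2 205 70.7
python3 - <<'E'
from h import *
from plant import get_obs
o=get_obs();p=o["tcp_pos"]
v=(p[0],p[1],p[2]-88,o["tcp_rot"][2]); vb=(518,134.2,0,10.7)
for n,w in(("top",(190,130,150,140,4)),("side",(250,100,130,200,4))):
    im=vision.read_camera(n);cv2.imwrite(f"pics/{n}7.png",im)
    draw(im,n,*w,[(v,cover(),(0,0,255)),(vb,base(),(0,255,255))],f"pics/{n}7o.png")
E
```

```text
t 8.75 pos [517.1 133.6 203.5] rot [-1.799e+02  1.000e-01  7.060e+01] F [-0.6  0.1 -3.4] w 17.6
shift m [ 0.0009  0.0007 -0.0015] rotvec [-0.1   0.13 -0.09] q [ 9.  -2.4 96.2 -0.1 86.4 28.4]
```

View pics/top7o.png

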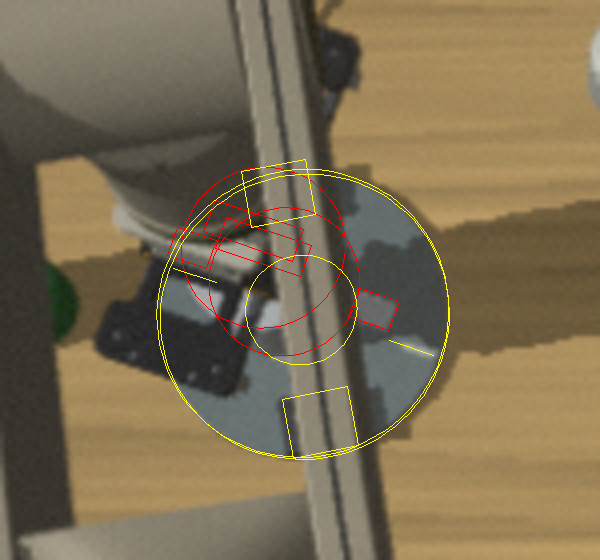

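View pics/side7o.png

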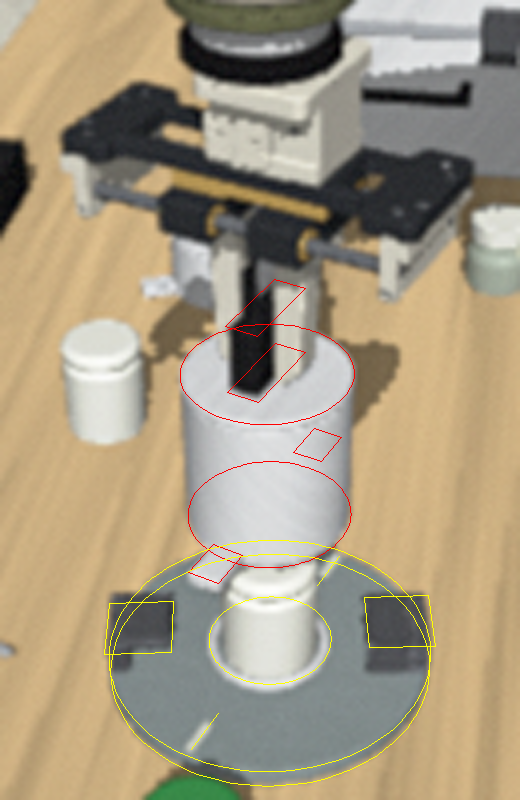

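Overlay of the held cover (model from the arm pose with the 40 mm correction) matches the side view to within about 1 px. The lid is at (267,374), the near ear at (215,570), and it is centred over the canister at 60°. Lowering with force checks.

step_arm(
  motion=[
    [0,[0.0009,0.0003,0.008],[0,0,0]],
    [0,[0.0009,0.0003,0.02],[0,0,0]],
    [0,[0.0009,0.0003,0.032],[0,0,0]],
    [0,[0.0009,0.0003,0.044],[0,0,0]],
    [0,[0.0009,0.0003,0.055],[0,0,0]],
  ],
)

```text
t: 9.35
tcp_pos: [517.6, 134.0, 147.8]
tcp_rot: [-179.9, 0.1, 70.6]
contact_force: [0.9, -0.7, -2.9]
grip_width: 17.7
```

```bash
python3 go.py 517.6 134.4 112 70.7
python3 - <<'E'
from h import *
im=vision.read_camera("side");cv2.imwrite(f"pics/side8.png",im)
draw(im,"side",250,150,130,160,5,[],"pics/side8o.png")
E
```

```text
t 9.35 pos [517.6 134.  147.8] rot [-1.799e+02  1.000e-01  7.060e+01] F [ 0.9 -0.7 -2.9] w 17.7
shift m [ 0.0005 -0.      0.0358] rotvec [-0.1   0.12 -0.11] q [  9.1  -0.3 100.   -0.1  80.5  28.5]
```

View pics/side8o.png

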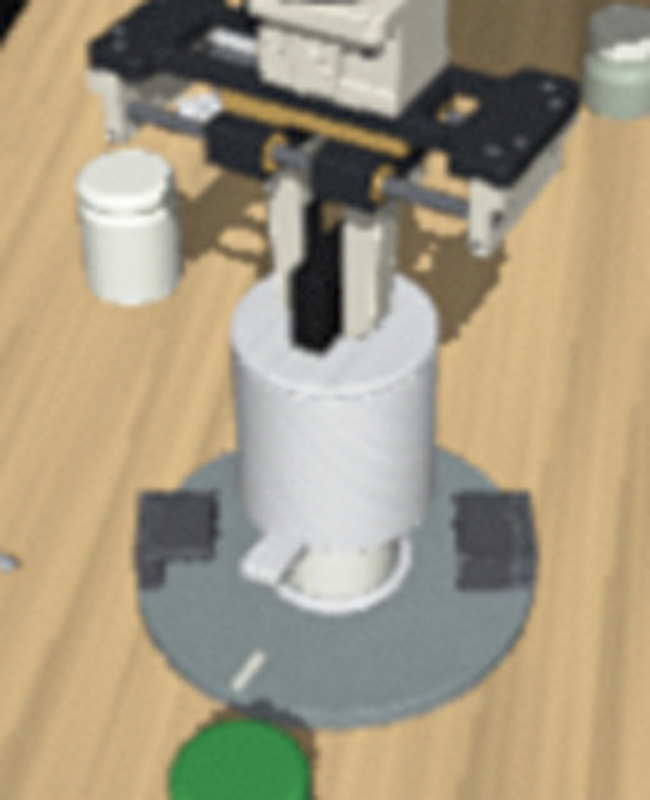

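The rim is below the canister's top and the canister is inside. Force is unchanged at -2.9, which is only the cover's weight. Continuing down.

step_arm(
  motion=[
    [0,[0.0004,0,0.008],[0,0,0]],
    [0,[0.0004,0,0.016],[0,0,0]],
    [0,[0.0004,0,0.024],[0,0,0]],
    [0,[0.0004,0,0.03],[0,0,0]],
    [0,[0.0004,0,0.035],[0,0,0]],
  ],
)

```text
t: 9.9
tcp_pos: [516.5, 134.2, 110.3]
tcp_rot: [-179.8, 0.2, 70.6]
contact_force: [1.0, -0.6, -2.3]
grip_width: 17.7
```

step_arm(
  motion=[
    [0,[0,0,0.002],[0,0,0]],
    [0,[0,0,0.004],[0,0,0]],
    [0,[0,0,0.006],[0,0,0]],
    [0,[0,0,0.008],[0,0,0]],
  ],
)

```text
t: 10.3
tcp_pos: [516.7, 134.2, 102.5]
tcp_rot: [-179.8, 0.2, 70.6]
contact_force: [-1.1, 0.4, -1.7]
grip_width: 17.6
```

```bash
python3 go.py 517.6 134.4 100 70.7
python3 - <<'E'
from h import *
from plant import get_obs
o=get_obs();p=o["tcp_pos"]
v=(p[0],p[1],p[2]-88,o["tcp_rot"][2]); vb=(517.8,134.2,0,10.7)
im=vision.read_camera("side");cv2.imwrite(f"pics/side9.png",im)
draw(im,"side",250,170,130,140,5,[(v,cover(),(0,0,255))],"pics/side9o.png")
E
```

```text
t 10.3 pos [516.7 134.2 102.5] rot [-179.8    0.2   70.6] F [-1.1  0.4 -1.7] w 17.6
shift m [0.0005 0.0008 0.0025] rotvec [-0.2   0.18 -0.1 ] q [ 9.100e+00  2.000e+00  1.025e+02 -1.000e-01  7.570e+01  2.850e+01]
```

View pics/side9o.png

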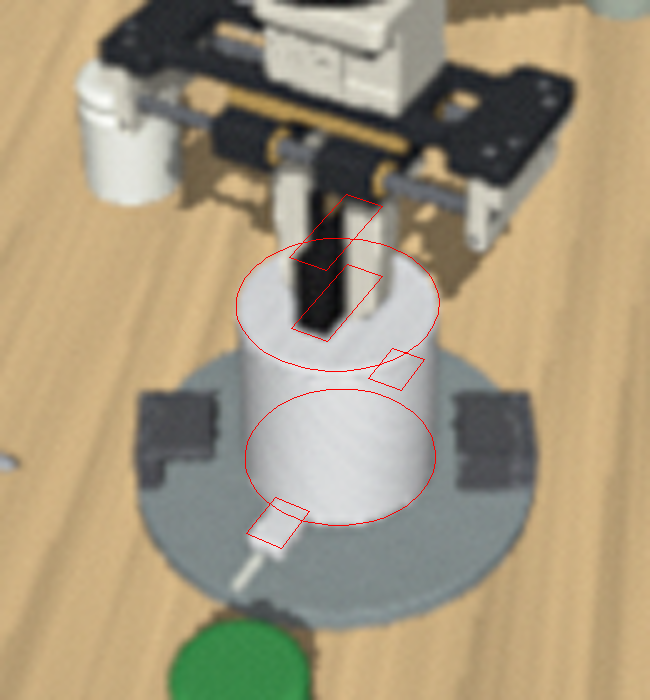

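The ear at (272,533) in the crop points straight at the white mark at (247,572). Last few millimetres, watching for contact.

step_arm(
  motion=[
    [0,[0.0004,0.0002,0.0015],[0,0,0]],
    [0,[0.0004,0.0002,0.0025],[0,0,0]],
    [0,[0.0004,0.0002,0.003],[0,0,0]],
  ],
)

```text
t: 10.65
tcp_pos: [517.0, 134.5, 100.1]
tcp_rot: [-179.8, 0.2, 70.6]
contact_force: [-4.6, 0.0, 9.2]
grip_width: 17.8
```

step_arm(
  motion=[
    [0,[0,0,0.001],[0,0,0]],
    [0,[0,0,0.001],[0,0,0]],
  ],
)

```text
t: 10.85
tcp_pos: [517.0, 134.6, 100.1]
tcp_rot: [-179.8, 0.2, 70.6]
contact_force: [-4.7, -1.3, 6.5]
grip_width: 18.1
```

Contact came at reported z 100.1; I predicted 100 for seated. Now twisting clockwise (positive about tool z) by 60° in stages.

step_arm(
  motion=[
    [0,[0,0,-0.0005],[0,0,3]],
    [0,[0,0,-0.0005],[0,0,8]],
    [0,[0,0,-0.0005],[0,0,13]],
    [0,[0,0,-0.0005],[0,0,18]],
    [0,[0,0,-0.0005],[0,0,22]],
  ],
)

```text
t: 11.35
tcp_pos: [517.1, 134.6, 100.6]
tcp_rot: [-179.9, 0.2, 48.4]
contact_force: [-0.0, -0.6, -3.0]
grip_width: 17.6
```

```bash
python3 go.py 517.3 134.4 100 10.7
python3 - <<'E'
from h import *
im=vision.read_camera("side");cv2.imwrite(f"pics/side10.png",im)
draw(im,"side",250,170,130,140,5,[],"pics/side10o.png")
E
```

```text
t 11.35 pos [517.1 134.6 100.6] rot [-179.9    0.2   48.4] F [-0.  -0.6 -3. ] w 17.6
shift m [0.     0.0003 0.0006] rotvec [-3.00e-02  2.60e-01  3.77e+01] q [ 9.100e+00  2.200e+00  1.026e+02 -1.000e-01  7.550e+01  5.070e+01]
```

View pics/side10o.png

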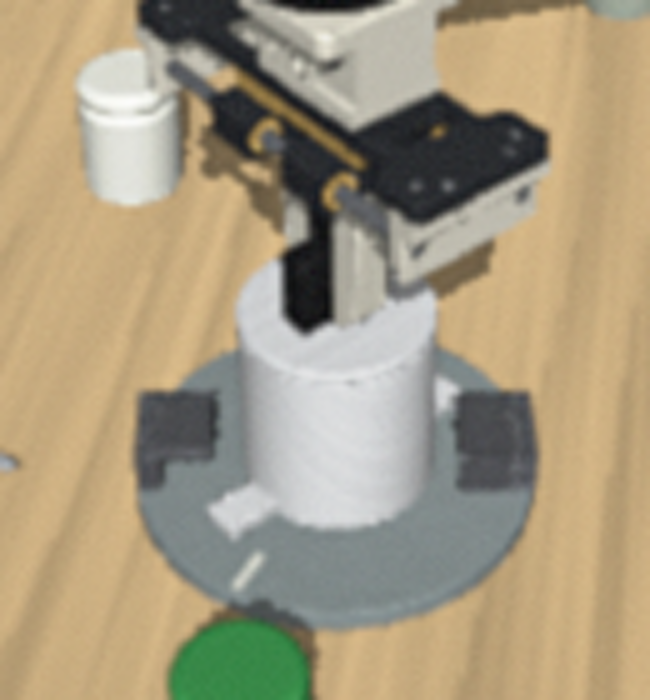

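Turning freely: the near ear is at (240,508), heading for the left clip. Continuing.

step_arm(
  motion=[
    [0,[0,0.0002,0.0003],[0,0,5]],
    [0,[0,0.0002,0.0003],[0,0,10]],
    [0,[0,0.0002,0.0003],[0,0,15]],
    [0,[0,0.0002,0.0003],[0,0,20]],
    [0,[0,0.0002,0.0003],[0,0,24]],
  ],
)

```text
t: 11.9
tcp_pos: [517.2, 134.4, 100.3]
tcp_rot: [-180.0, 0.3, 24.1]
contact_force: [0.9, -0.8, -3.0]
grip_width: 17.7
```

```bash
python3 go.py 517.3 134.4 100 10.7
python3 - <<'E'
from h import *
im=vision.read_camera("side");cv2.imwrite(f"pics/side11.png",im)
draw(im,"side",250,170,130,140,5,[],"pics/side11o.png")
E
```

```text
t 11.9 pos [517.2 134.4 100.3] rot [-180.     0.3   24.1] F [ 0.9 -0.8 -3. ] w 17.7
shift m [0.     0.     0.0003] rotvec [ 0.03  0.26 13.38] q [ 9.100e+00  2.200e+00  1.026e+02 -1.000e-01  7.550e+01  7.510e+01]
```

View pics/side11o.png

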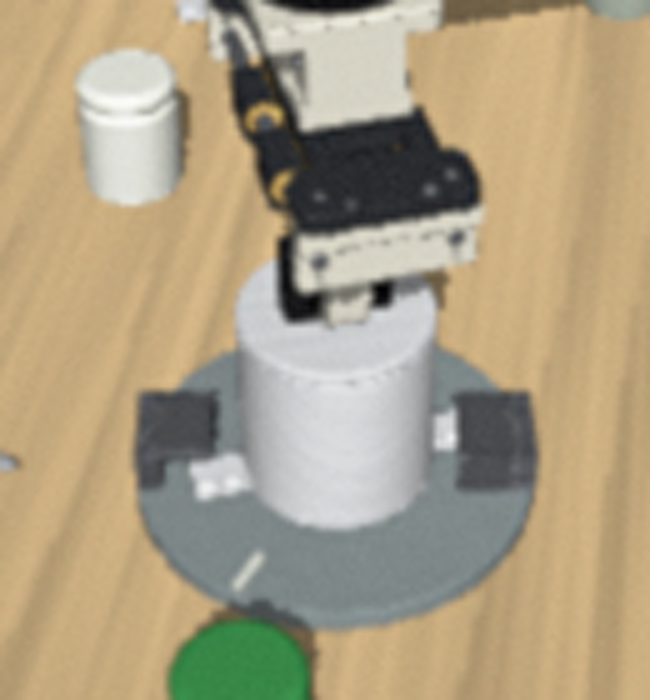

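step_arm(
  motion=[
    [0,[0,0,0.0003],[0,0,4]],
    [0,[0,0,0.0003],[0,0,8]],
    [0,[0,0,0.0003],[0,0,11]],
    [0,[0,0,0.0003],[0,0,13]],
    [0,[0,0,0.0005],[0,0,14]],
  ],
)

```text
t: 12.45
tcp_pos: [517.4, 134.7, 100.1]
tcp_rot: [180.0, 0.2, 9.9]
contact_force: [-1.4, 1.8, 1.0]
grip_width: 17.8
```

step_arm(
  motion=[
    [0,[0,0,0.0008],[0,0,0]],
    [0,[0,0,0.001],[0,0,0]],
  ],
)

```text
t: 12.65
tcp_pos: [517.5, 134.8, 100.1]
tcp_rot: [180.0, 0.2, 10.1]
contact_force: [-5.3, -0.9, 8.2]
grip_width: 18.2
```

```bash
python3 go.py 517.3 134.4 100 10.7
python3 - <<'E'
from h import *
from plant import get_obs
o=get_obs();p=o["tcp_pos"];print(o["torque"])
v=(p[0],p[1],12,o["tcp_rot"][2]);vb=(517.6,134.4,0,10.7)
for n,w in(("side",(260,180,110,120,6)),("top",(200,145,130,120,6))):
    im=vision.read_camera(n);cv2.imwrite(f"pics/{n}12.png",im)
    draw(im,n,*w,[],f"pics/{n}12o.png")
E
```

```text
t 12.65 pos [517.5 134.8 100.1] rot [180.    0.2  10.1] F [-5.3 -0.9  8.2] w 18.2
shift m [-0.0003  0.0003  0.0001] rotvec [ 0.03  0.21 -0.63] q [  9.1   2.2 102.6  -0.   75.4  89.1]
[ 0.012045    1.09626208 -0.01618633]
```

View pics/side12o.png

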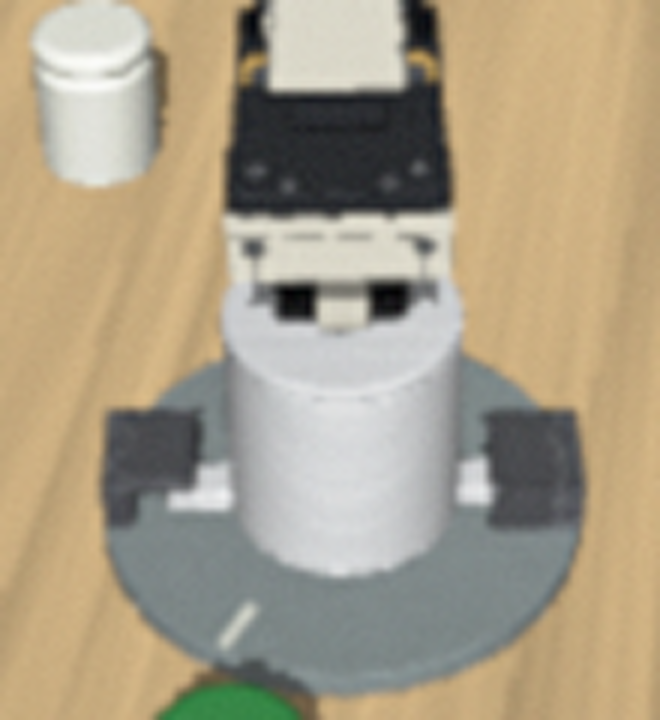

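View pics/top12o.png

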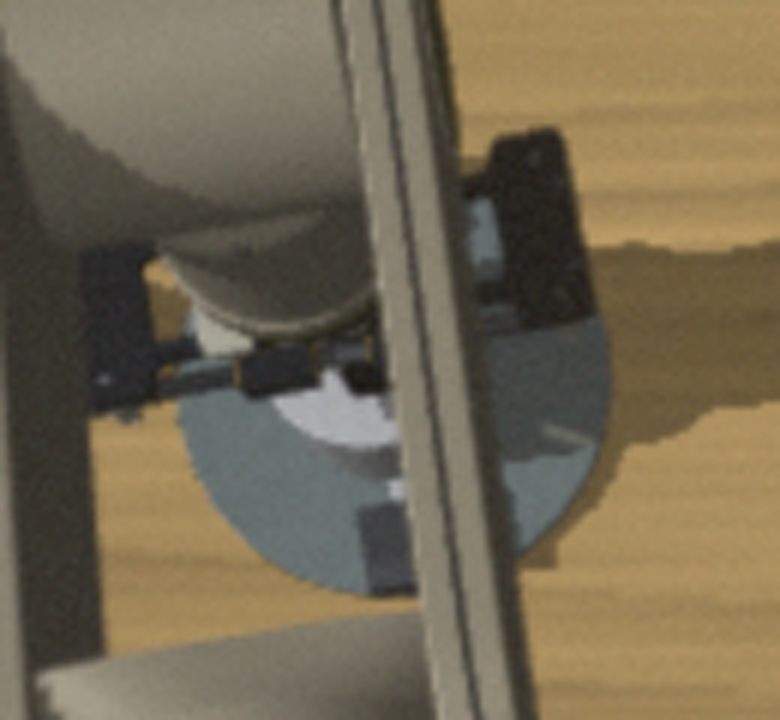

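Both ears are under the clips: left at (205,485), right at (475,482). Yaw is about 10.1 against the base's 10.7. Releasing.

step_arm(
  motion=[
    [0.15,[0,0,-0.0003],[0,0,0]],
    [0.5,[0,0,-0.0003],[0,0,0]],
    [0.5,[0,0,-0.0003],[0,0,0]],
    [0.5,[0,0,-0.0003],[0,0,0]],
    [0.5,[0,0,-0.0003],[0,0,0]],
  ],
)

```text
t: 13.25
tcp_pos: [517.6, 134.8, 100.4]
tcp_rot: [180.0, 0.2, 10.1]
contact_force: [0.3, 0.0, -0.7]
grip_width: 44.6
```

step_arm(
  motion=[
    [0.5,[0,0,-0.01],[0,0,0]],
    [0.5,[0,0,-0.03],[0,0,0]],
    [0.5,[0,0,-0.06],[0,0,0]],
    [0.5,[0,0,-0.09],[0,0,0]],
    [0.5,[0,0,-0.12],[0,0,0]],
  ],
)

```text
t: 13.75
tcp_pos: [517.9, 134.9, 222.4]
tcp_rot: [180.0, 0.2, 10.1]
contact_force: [-0.0, -0.2, 0.7]
grip_width: 46.3
```

```bash
python3 go.py 420 40 250 10.7
```

```text
t 13.75 pos [517.9 134.9 222.4] rot [180.    0.2  10.1] F [-0.  -0.2  0.7] w 46.3
shift m [-0.1131  0.0763 -0.0272] rotvec [ 0.04  0.17 -0.62] q [ 9.1 -2.7 94.5 -0.  88.4 89.1]
```

Moving aside (toward the robot, y-) to see the result from above.

step_arm(
  motion=[
    [0.5,[-0.01,0.04,-0.01],[0,0,0]],
    [0.5,[-0.03,0.08,-0.02],[0,0,0]],
    [0.5,[-0.05,0.12,-0.03],[0,0,0]],
    [0.5,[-0.07,0.16,-0.03],[0,0,0]],
    [0.5,[-0.09,0.2,-0.03],[0,0,0]],
  ],
)

```text
t: 14.25
tcp_pos: [464.1, -79.3, 254.3]
tcp_rot: [179.9, 0.1, 10.1]
contact_force: [0.6, -0.8, -0.1]
grip_width: 46.1
```

step_arm(
  motion=[
    [0.5,[0,0.03,0],[0,0,0]],
    [0.5,[0,0.05,0],[0,0,0]],
    [0.5,[0,0.06,0],[0,0,0]],
  ],
)

```text
t: 14.55
tcp_pos: [474.6, -140.2, 255.3]
tcp_rot: [179.9, 0.0, 10.0]
contact_force: [-1.6, 0.5, -0.2]
grip_width: 46.4
```

Run:
```python
from h import *
v=(517.5,134.5,12,10.1);vb=(517.6,134.4,0,10.7)
o=[]
for n,w in(("side",(265,195,100,105,4)),("top",(210,150,110,110,4))):
    im=vision.read_camera(n);cv2.imwrite(f"pics/{n}13.png",im)
    draw(im,n,*w,[],f"pics/{n}13a.png");draw(im,n,*w,[(v,cover(),(0,0,255)),(vb,base()[:2],(0,255,255))],f"pics/{n}13b.png")
    a=np.hstack([cv2.imread(f"pics/{n}13{c}.png") for c in"ab"]);cv2.imwrite(f"pics/{n}13c.png",a[:,:800] if a.shape[1]>800 else a)
```

```text
(no output)
```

View pics/side13c.png

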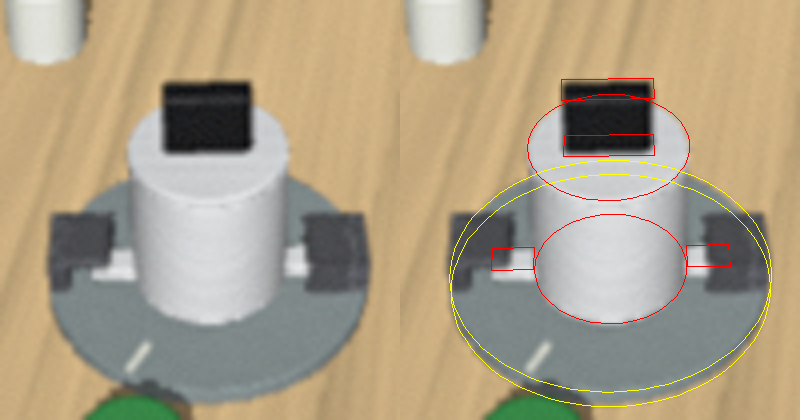

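View pics/top13c.png

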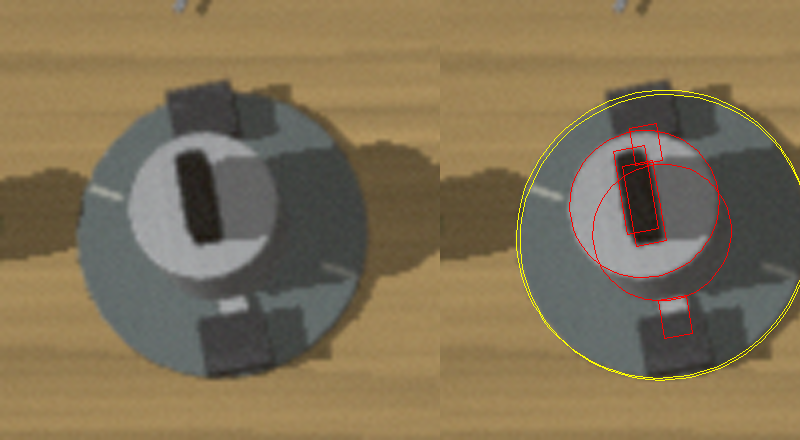

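The released cover stands flat and upright on the base. The top view shows the bar along the clip line and the ears centred under both clips, and the model overlay fits to about 1 px. The arm is clear, so I'm handing in.

Run:
```python
from plant import arm,get_obs
print(get_obs()["t"]);print(arm.job_done())
```

```text
14.65
the job is handed in; nothing more can be done
None
```

The tall cover is on the base over the canister, twisted clockwise about 60° with both ears under the clips, and released. I handed the job in at about 14.7 s.

- **Final checks:** both views show the cover upright and flat. The ears are centred under the clips, with yaw about 10.1° against the base's 10.7°. The overlay fits to about 1 px, and the gripper is well clear.
- **Canister:** it is hidden under the cover, so I could not see it at the end. The pictures showed it upright as the cover went over it. The cover then came down to within 0.1 mm of the height predicted for fully seated, and forces stayed under about 10 N.
- **Disagreement:** the gripper stood about 40 mm higher than the reported tool position and stated tool dimensions imply. The first grasp therefore closed on air just above the bar. I measured the offset from both cameras, corrected for it, and the second grasp held at 18 mm width.

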